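# Put the mixed-up kitchen things back on their own mats

### The job

The four things on the coloured mats stand in each other's places: swap them round so that the kitchen timer stands on the red mat, the spice jar on the yellow mat, the low cream-lidded pot on the white mat and the salt shaker on the green mat, each upright in the middle of its mat. The empty cork mat is a free spot to set things aside on the way; never tip any of the four over.

Things in the scene. Friction and masses are not known exactly. Their poses are not given: they have to be found in the camera images.
- timer_centre (a point): wind-up kitchen timer, round, red upper half on a white foot, 62 mm across, 67 mm tall, 0.12 kg; may be gripped round its middle. The point is its centre, 33 mm above its underside; z up along its axis
- spice_centre (a point): spice jar, a straight round jar with a yellow-brown lid, 41 mm across, 106 mm tall, 0.11 kg (the one standing on a mat; similar jars at the back under the cabinet are not meant). The point is its centre, 53 mm above its underside; z up along its axis
- pot_centre (a point): low round pot with a cream lid and a dark red band round its side, 63 mm across, 34 mm tall, 0.07 kg (the one standing on a mat). The point is its centre, 17 mm above its underside; z up along its axis
- shaker_centre (a point): salt shaker of clear plastic and grey, round, 44 mm across for the lower 70 mm and then narrowing to a domed 34 mm top, 90 mm tall, 0.10 kg. The point is its centre, 45 mm above its underside; z up along its axis
- mat_red: red round flat mat, 90 mm across and 6 mm thick, fixed to the worktop; origin at the centre of its underside, at worktop height, z up; place of the timer; another of the four things stands on it at the start. The five mats lie in two loose rows along the worktop's front edge, direction (0.49, -0.87), 95 mm or more from centre to centre; the left end is near (0.34, 0.31); nothing near is taller than the spice jar
- mat_yellow: yellow round flat mat, 90 mm across and 6 mm thick, fixed to the worktop; origin at the centre of its underside, at worktop height, z up; place of the spice jar; another of the four things stands on it at the start
- mat_white: white round flat mat, 90 mm across and 6 mm thick, fixed to the worktop; origin at the centre of its underside, at worktop height, z up; place of the pot; another of the four things stands on it at the start
- mat_green: green round flat mat, 90 mm across and 6 mm thick, fixed to the worktop; origin at the centre of its underside, at worktop height, z up; place of the salt shaker; another of the four things stands on it at the start
- mat_spare: cork-coloured (light brown, speckled) round flat mat, 90 mm across and 6 mm thick, fixed to the worktop; origin at the centre of its underside, at worktop height, z up; nothing stands on it at the start: the free spot. Beware: from z = 0.46 up a wall cabinet hangs over the back, its handles at about 0.87 x + 0.5 y = 0.64: keep the hand low and move along the mats, not swinging out beyond them

How it is judged:
At the end, for the whole second after the job is handed in: Timer on red, spice jar on yellow, pot on white and salt shaker on green: each with its centre within 15 mm (seen from above) of the centre of its mat, upright within 0.1 rad, standing on the mat (height within 4 mm) and at rest (horizontal distance between timer_centre and mat_red below 0.015 m and angle between each of timer_centre, spice_centre, pot_centre, shaker_centre's own z axis and vertical below 0.1 rad and height (world z) of timer_centre between 0.0355 and 0.0435 m and linear speed of each of timer, spice, pot, shaker below 0.02 m/s and horizontal distance between spice_centre and mat_yellow below 0.015 m and height (world z) of spice_centre between 0.055 and 0.063 m and horizontal distance between pot_centre and mat_white below 0.015 m and height (world z) of pot_centre between 0.019 and 0.027 m and horizontal distance between shaker_centre and mat_green below 0.015 m and height (world z) of shaker_centre between 0.047 and 0.055 m); the robot touches nothing.
It fails at once if one of the four things is tipped by more than 0.6 rad (angle between any of timer_centre, spice_centre, pot_centre, shaker_centre's own z axis and vertical above 0.6 rad).
It also fails if it takes over 106 s, if anything falls off the work surface, if the arm or the gripper's body presses on something with over 40 N, if the wrist force passes 120 N, or if a joint passes its speed limit or range.

### The arm

A 6-joint arm with a two-finger parallel gripper is mounted at the origin on a cart in front of the work surface, level with it; the furniture and walls round the work are solid. World frame = base frame: x ahead of the robot, y to its left, z up, the work surface at z = 0. Lengths are in m, angles in rad, forces in N, time in s.
With the tool pointing down it reaches from about 0.25 to 0.775 m from the base axis. Payload 4 kg.
Tool frame: the origin (TCP) lies on the centre line of the jaws, within the pads' length; the fingertips stand 14 mm ahead of it and the grasp point (between the pads) lies 5 mm behind it (robot.tcp_to_tips is the distance from the TCP to the fingertips, in m); z points along the fingers, y is the line along which they close (so a half turn about z gives the same grasp; the last joint's range is limited). The gripper opens to 94 mm and grips with 3 to 60 N. Pads are 16 mm wide; open, the fingers measure 119 mm over their backs; the gripper's body (75 mm by 177 mm) begins 78 mm behind the grasp point.
Start: joints at [1.197, 0.087, 1.371, -0, 1.684, -0.103], TCP at [0.147, 0.53, 0.22] pointing down, gripper open.
Joint ranges: [-3.1, 3.1], [-0.76, 2.03], [0.27, 2.55], [-1.08, 4.22], [0.17, 2.65], [-2.57, 2.57]. Speed limits (rad/s): [2.79, 2.79, 3.14, 3.14, 3.14, 3.14].

### API

Orientations are given as [roll, pitch, yaw] about the fixed x, y, z axes, in that order (R = Rz(yaw) Ry(pitch) Rx(roll)).
In Python, from bench import robot gives the robot as it stands.
- The arm moves only by the tool carry_out, never from a script. Its argument "increments" is a list of rows, each a list of 3 entries, a list of its own where there are three numbers: the closure in counts, from 0 (fully open) to 255 (shut), then the shift along the tool's x, y, z in mm, then the turn about the tool's z in degrees. In form: [[fingers, [dx, dy, dz], twist], ...]. A call has 1 to 8 rows; each row shifts and turns the commanded pose from where the row before left it, along the tool's axes as they then stand; what a row does not reach is not made up. A row lasts 1/10 s, in which the tool goes at most 50 mm and 8.59 degrees, less where a joint would pass 70% of its speed; a pose out of reach is approached as far as the arm can. A call with a gripper value outside its range is refused whole. The fingers move at their own pace and stop on an object; the grip force is fixed at half the most. Time passes only in rows, so rows that do not move let the fingers close. It gives the time, the measured TCP pose, the force, the opening and the grip force at its end, in the units of the state.
- robot.get_obs(): the state, without advancing time (a new reading comes with each control period).
- robot.snapshot(name): name is "scene" or "top"; returns the picture (420x560x3 uint8, blue, green, red); there is no depth.
- robot.get_calibration(name): a dict with "vfov" (degrees; the focal length in pixels is half the picture's height over the tangent of half this angle, whatever the lens; pixels are square), "cx", "cy" (the principal point, pixels), "T" (4x4, takes a point from camera to world coordinates). Camera axes: x right, y down, z forward; pixel columns grow to the right and rows downward; lengths in m; the calibration is good to about 2 mm. A picture is of the moment at which its call begins. get_calibration takes no time and is no camera call.
- robot.close_job(): hands the job in; it is judged then, once.
The state is a dict: "time": time; "joint_positions": joint angles; "qvel": joint speeds; "joint_torque": joint torques, N m; "tool_pos": TCP position; "ee_rot": TCP orientation; "wrist_force": force on the tool from outside, world axes, zero at the start; "wrist_torque": the same for the moment, N m; "width": finger opening in m; "finger_force": force on a finger pad.
Only numpy, scipy, OpenCV 4.12 (cv2) and the standard library are available. Lean on these libraries where they do the work, as an engineer would, in place of code of your own. Each camera call takes 0.05 s, during which the arm holds its last target. There are 200 camera calls.

## Working session

There is one attempt and no reset: what is moved stays moved. The work goes in short steps, Python scripts to look and compute and a tool call to move; the robot and the scene stay as the last step left them, time stands still between calls to the robot, and variables do not carry over. Pictures are saved under pics/ and viewed, at most 14 in all, crops included, and the job is handed in when it is done.

Besides the shell and the picture viewer there is one more tool, called after ">>>" by a JSON object that holds its "op" and its "data", one argument or row to a line. carry_out: Moves the arm, as the interface text tells. Its arguments: {"type":"object","properties":{"increments":{"type":"array","items":{"type":"array"}}},"required":["increments"]}

```bash
mkdir -p pics
python3 - <<'E'
from bench import robot
import cv2,numpy as np
for n in("scene","top"):
    im=robot.snapshot(n); cv2.imwrite(f"pics/{n}0.png",im)
    c=robot.get_calibration(n); print(n,c["vfov"],c["cx"],c["cy"]);print(np.round(c["T"],3)); print({k:v for k,v in c.items() if k not in("T",)})
o=robot.get_obs();print(o)
E
```

```text
scene 42.446609484512734 287.9046266103539 208.15221573699375
[[ 0.422 -0.653  0.628 -0.072]
 [-0.907 -0.309  0.288 -0.107]
 [ 0.006 -0.691 -0.723  0.68 ]
 [ 0.     0.     0.     1.   ]]
{'vfov': 42.446609484512734, 'cx': 287.9046266103539, 'cy': 208.15221573699375}
top 52.84658000660649 282.8346300196734 205.4603635365182
[[-0.    -0.986  0.169  0.316]
 [-1.    -0.    -0.003  0.146]
 [ 0.002 -0.169 -0.986  0.919]
 [ 0.     0.     0.     1.   ]]
{'vfov': 52.84658000660649, 'cx': 282.8346300196734, 'cy': 205.4603635365182}
{'time': 0.1, 'joint_positions': array([ 1.19688471e+00,  8.79159502e-02,  1.37207943e+00, -3.83874143e-05,
        1.68360540e+00, -1.03097206e-01]), 'qvel': array([-0.00104409, -0.00093318, -0.002366  ,  0.00028856,  0.00026548,
       -0.00080536]), 'joint_torque': array([ 1.93105167e-03, -3.41257095e+01, -3.03301692e+01,  7.21175317e-02,
        3.04453145e-02, -9.23507082e-05]), 'tool_pos': array([0.14697993, 0.52951828, 0.21841417]), 'ee_rot': array([-3.13959126e+00, -1.68716009e-04,  2.87077379e+00]), 'wrist_force': array([-0.70710558, -0.76921431, -0.66452463]), 'wrist_torque': array([-0.02414642, -0.00483033, -0.02830295]), 'finger_force': 0.0, 'width': 0.09367820779647744}
```

View pics/scene0.png

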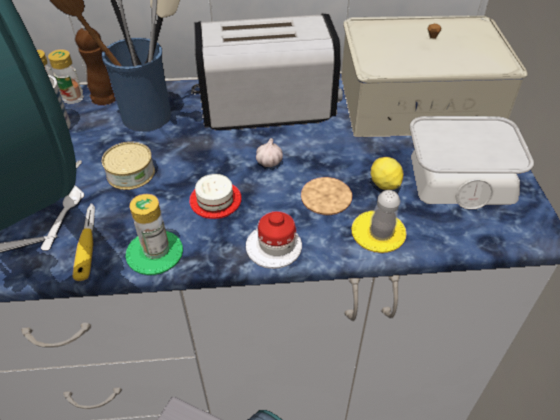

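View pics/top0.png

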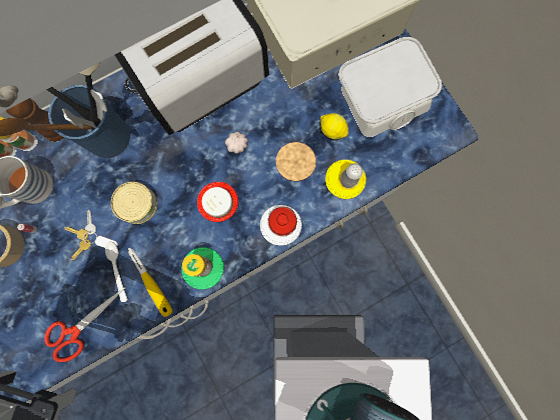

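The scene view shows the spice jar on green (153,250), the pot on red (215,198), the timer on white (274,245), the shaker on yellow (379,230) and cork empty at (326,195). In the top view the mats are at green (203,268), red (217,201), white (281,225), yellow (346,179) and cork (296,161). So I need two pair swaps using cork.

```bash
cat > h.py <<'E'
from bench import robot
import cv2,numpy as np
from scipy.optimize import least_squares
def ray(n,uv,z):
    c=robot.get_calibration(n);T=np.array(c["T"]);f=210/np.tan(np.radians(c["vfov"]/2))
    uv=np.atleast_2d(uv).astype(float)
    d=np.c_[(uv[:,0]-c["cx"])/f,(uv[:,1]-c["cy"])/f,np.ones(len(uv))]@T[:3,:3].T
    return (T[:3,3]+d*((z-T[2,3])/d[:,2])[:,None])[:,:2]
def proj(n,p):
    c=robot.get_calibration(n);T=np.array(c["T"]);f=210/np.tan(np.radians(c["vfov"]/2))
    q=T[:3,:3].T@(np.array(p)-T[:3,3]);return np.array([c["cx"]+f*q[0]/q[2],c["cy"]+f*q[1]/q[2]])
def fit(P,R):
    r=least_squares(lambda a:np.hypot(*(P-a).T)-R,P.mean(0),loss="soft_l1",f_scale=.0015)
    return r.x,np.sqrt(np.median(r.fun**2))
HSV={"red":[(0,150,60),(6,255,255)],"yellow":[(25,150,90),(33,255,255)],"white":[(0,0,150),(180,50,255)],
"green":[(50,120,50),(85,255,255)],"spare":[(7,60,110),(20,170,255)]}
def mask(im,lo,hi): return cv2.inRange(cv2.cvtColor(im,cv2.COLOR_BGR2HSV),lo,hi)
def blob(m,c,rad):
    k=np.zeros_like(m);cv2.circle(k,tuple(int(v) for v in c),rad,255,-1);m=cv2.morphologyEx(m&k,cv2.MORPH_OPEN,np.ones((2,2)))
    cs,_=cv2.findContours(m,cv2.RETR_EXTERNAL,cv2.CHAIN_APPROX_NONE)
    return cv2.convexHull(np.vstack([c for c in cs if cv2.contourArea(c)>8]))[:,0],m
def mat(n,im,k,c,rad):
    m=mask(im,*HSV[k])
    if k=="red":m|=mask(im,(174,150,60),(180,255,255))
    h,m=blob(m,c,rad); h=cv2.approxPolyDP(h,.1,True)[:,0]+0.0
    return (*fit(ray(n,h,.006),.045),len(h))
E
python3 - <<'E'
from h import *
t=cv2.imread("pics/top0.png");s=cv2.imread("pics/scene0.png")
ct=dict(green=(203,268),red=(217,201),white=(281,225),yellow=(346,179),spare=(296,161))
cs=dict(green=(153,250),red=(215,199),white=(274,245),yellow=(379,230),spare=(326,195))
for k in ct:
    for n,im,c in(("top",t,ct),("scene",s,cs)):
        x,e,l=mat(n,im,k,c[k],27 if n=="top" else 32);print(k,n,np.round(x,4),round(e*1e3,2),l)
out=np.hstack([cv2.resize(t[130:300,170:380],None,fx=3.8,fy=3.5)]);cv2.imwrite("pics/tc.png",out)
E
```

```text
green top [0.3352 0.3145] 0.18 23
green scene [0.3349 0.3124] 0.33 28
red top [0.4797 0.2858] 0.15 25
red scene [0.4784 0.2834] 0.38 21
white top [0.428  0.1475] 0.28 23
white scene [0.4282 0.1463] 0.42 24
yellow top [0.5303 0.0038] 0.51 24
yellow scene [0.5303 0.0024] 0.51 25
spare top [0.5709 0.1136] 0.31 23
spare scene [0.571 0.112] 0.53 27
```

View pics/tc.png

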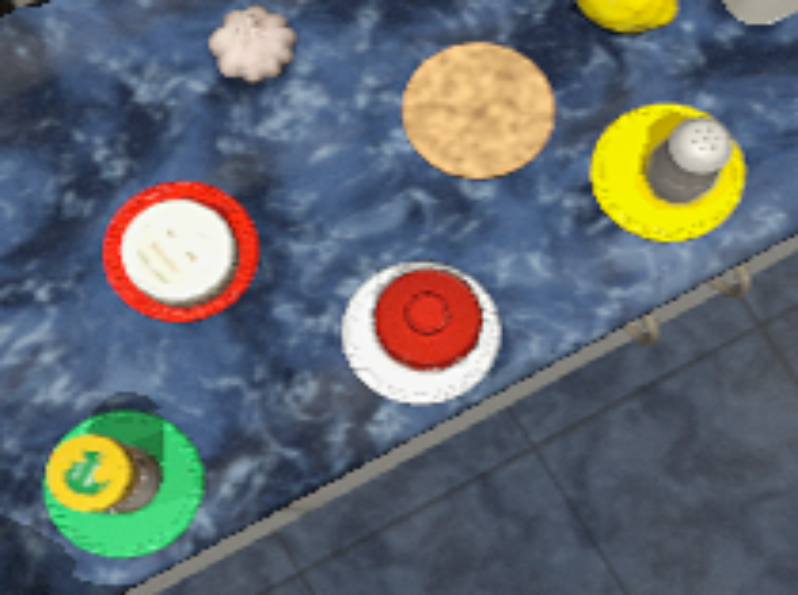

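The crop shows the tops: spice lid at (193.4,265.1) in full-picture pixels, pot lid (216.6,201.4), timer knob (282.6,219.1) and shaker dome (354.2,171.7). The cork mat is clear.

Run:
```python
from h import *
for k,uv,z in(("spice",(193.4,265.1),.112),("pot",(216.6,201.4),.040),("timer",(282.6,219.1),.073),("shaker",(354.2,171.7),.093)):
    p=ray("top",uv,z)[0];print(k,np.round(p,4),"top in scene",proj("scene",[*p,z]).round(1))
s=cv2.imread("pics/scene0.png")
cv2.imwrite("pics/sc.png",cv2.resize(s[160:280,110:420],None,fx=2.58,fy=2.58,interpolation=cv2.INTER_CUBIC)[:600,:800])
```

```text
spice [0.3398 0.3135] top in scene [143.9 203.9]
pot [0.4753 0.2841] top in scene [213.1 187. ]
timer [0.433  0.1447] top in scene [275.9 216. ]
shaker [0.5264 0.0006] top in scene [386.7 196.2]
```

View pics/sc.png

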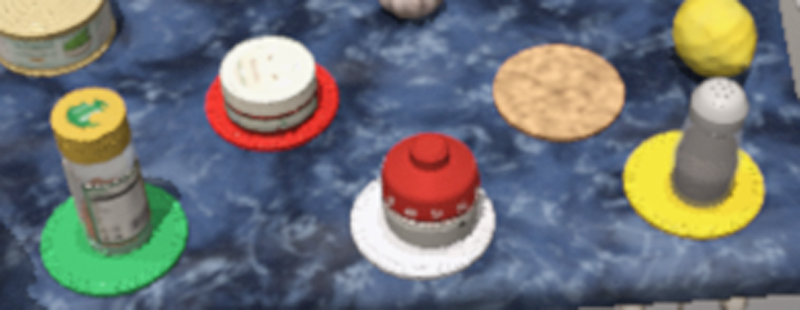

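The scene crop agrees with the predicted positions to about 2 px, so averaging the two views is good enough to start. I'll keep the present yaw, because its closing line (74.5°) clears every neighbour. First move: go above the timer.

```bash
cat > go.py <<'E'
import sys
from h import *
# tool-axis mm to a world target x y z
o=robot.get_obs();y=o["ee_rot"][2];d=np.array([float(v) for v in sys.argv[1:4]])-o["tool_pos"]
R=np.array([[np.cos(y),np.sin(y),0],[np.sin(y),-np.cos(y),0],[0,0,-1]])
print("t",round(o["time"],2),"pos",o["tool_pos"].round(4),"rpy",o["ee_rot"].round(3),"w",round(o["width"],4),"shift mm",(1e3*R.T@d).round(1))
E
python3 go.py .433 .1435 .22
```

```text
t 0.1 pos [0.147  0.5295 0.2184] rpy [-3.14  -0.     2.871] w 0.0937 shift mm [-378.9 -295.4   -1.6]
```

>>> {"op": "carry_out", "data": {
  "increments": [
    [0,[-24,-18,0],0],
    [0,[-24,-18,0],0],
    [0,[-24,-18,0],0],
    [0,[-24,-18,0],0],
    [0,[-24,-18,0],0],
    [0,[-24,-18,0],0],
    [0,[-24,-18,0],0],
    [0,[-24,-18,0],0]
  ]
}}

```text
time: 0.9
tool_pos: [0.2939, 0.3386, 0.219]
ee_rot: [-3.141, -0.0, 2.871]
wrist_force: [-0.8, 0.4, 0.5]
width: 0.0938
finger_force: 0.0
```

>>> {"op": "carry_out", "data": {
  "increments": [
    [0,[-24,-18,0],0],
    [0,[-24,-18,0],0],
    [0,[-24,-18,0],0],
    [0,[-24,-18,0],0],
    [0,[-24,-18,0],0],
    [0,[-24,-18,0],0],
    [0,[-24,-18,0],0],
    [0,[0,0,0],0]
  ]
}}

```text
time: 1.7
tool_pos: [0.423, 0.1711, 0.2187]
ee_rot: [-3.14, -0.0, 2.866]
wrist_force: [-0.1, -0.2, -0.1]
width: 0.0943
finger_force: 0.0
```

```bash
python3 go.py .433 .1435 .22
```

```text
t 1.7 pos [0.423  0.1711 0.2187] rpy [-3.14  -0.     2.866] w 0.0943 shift mm [-17.1 -23.9  -1.3]
```

>>> {"op": "carry_out", "data": {
  "increments": [
    [0,[-9,-12,0],0],
    [0,[-8,-12,0],0],
    [0,[0,0,30],0],
    [0,[0,0,30],0],
    [0,[0,0,30],0],
    [0,[0,0,20],0],
    [0,[0,0,0],0],
    [0,[0,0,0],0]
  ]
}}

```text
time: 2.5
tool_pos: [0.4314, 0.1464, 0.1096]
ee_rot: [3.142, -0.001, 2.871]
wrist_force: [0.8, 0.8, 0.5]
width: 0.094
finger_force: 0.0
```

```bash
python3 go.py .433 .1435 .037
python3 - <<'E'
from h import *
a=robot.snapshot("top")[150:270,200:370];b=robot.snapshot("scene")[150:290,200:400]
cv2.imwrite("pics/a1.png",np.hstack([cv2.resize(a,(400,300)),cv2.resize(b,(400,300))]))
E
```

```text
t 2.5 pos [0.4314 0.1464 0.1096] rpy [ 3.142e+00 -1.000e-03  2.871e+00] w 0.094 shift mm [-2.3 -2.3 72.6]
```

View pics/a1.png

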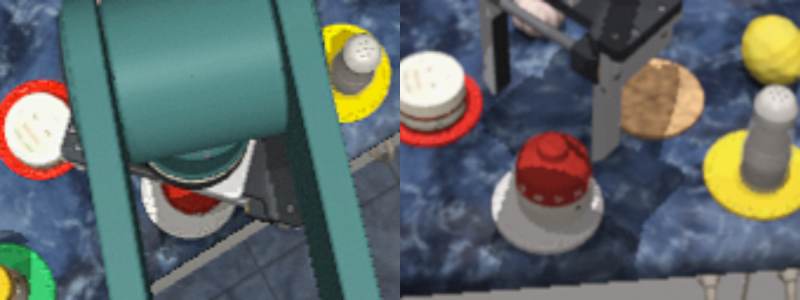

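The gripper hangs above the timer with its fingers on either side, clear of the pot and shaker. I'll go down and grip.

>>> {"op": "carry_out", "data": {
  "increments": [
    [0,[-2,-2,20],0],
    [0,[0,0,20],0],
    [0,[0,0,20],0],
    [0,[0,0,12],0],
    [0,[0,0,0],0],
    [255,[0,0,0],0],
    [255,[0,0,0],0],
    [255,[0,0,0],0]
  ]
}}

```text
time: 3.4
tool_pos: [0.4341, 0.1436, 0.0387]
ee_rot: [3.14, 0.002, 2.871]
wrist_force: [0.5, 0.3, -0.3]
width: 0.0733
finger_force: 0.0
```

>>> {"op": "carry_out", "data": {
  "increments": [
    [255,[0,0,0],0],
    [255,[0,0,0],0],
    [255,[0,0,0],0],
    [255,[0,0,0],0]
  ]
}}

```text
time: 3.8
tool_pos: [0.4337, 0.1437, 0.0381]
ee_rot: [3.14, 0.001, 2.871]
wrist_force: [-0.1, 1.4, 3.5]
width: 0.0597
finger_force: 30.0
```

```bash
python3 go.py .571 .1125 .037
```

```text
t 3.8 pos [0.4337 0.1437 0.0381] rpy [3.140e+00 1.000e-03 2.871e+00] w 0.0597 shift mm [-140.7    6.6    1.1]
```

>>> {"op": "carry_out", "data": {
  "increments": [
    [255,[0,0,-15],0],
    [255,[0,0,-25],0],
    [255,[-20,1,0],0],
    [255,[-25,1,0],0],
    [255,[-25,1,0],0],
    [255,[-25,1,0],0],
    [255,[-25,1,0],0],
    [255,[-20,2,0],0]
  ]
}}

```text
time: 4.6
tool_pos: [0.5704, 0.1118, 0.0762]
ee_rot: [-3.14, -0.002, 2.87]
wrist_force: [0.3, -0.3, -2.0]
width: 0.0593
finger_force: 30.0
```

>>> {"op": "carry_out", "data": {
  "increments": [
    [255,[0,0,0],0],
    [255,[0,0,20],0],
    [255,[0,0,12],0],
    [255,[0,0,0],0]
  ]
}}

```text
time: 5.0
tool_pos: [0.5668, 0.1126, 0.0422]
ee_rot: [-3.139, -0.007, 2.871]
wrist_force: [1.1, 1.0, -1.3]
width: 0.0595
finger_force: 30.0
```

```bash
python3 go.py .571 .1125 .0385
```

```text
t 5.0 pos [0.5668 0.1126 0.0422] rpy [-3.139 -0.007  2.871] w 0.0595 shift mm [-4.1  1.1  3.7]
```

>>> {"op": "carry_out", "data": {
  "increments": [
    [255,[-4,0,2],0],
    [255,[0,0,2],0],
    [255,[0,0,0],0],
    [0,[0,0,0],0],
    [0,[0,0,0],0],
    [0,[0,0,0],0],
    [0,[0,0,0],0],
    [0,[0,0,0],0]
  ]
}}

```text
time: 5.8
tool_pos: [0.5739, 0.1116, 0.0417]
ee_rot: [3.141, 0.0, 2.871]
wrist_force: [0.4, 0.5, 0.7]
width: 0.0928
finger_force: 0.0
```

>>> {"op": "carry_out", "data": {
  "increments": [
    [0,[0,0,0],0],
    [0,[0,0,-15],0],
    [0,[0,0,-25],0],
    [0,[0,0,-30],0],
    [0,[0,0,-30],0],
    [0,[0,0,-10],0],
    [0,[0,0,0],0]
  ]
}}

```text
time: 6.5
tool_pos: [0.5751, 0.1117, 0.1544]
ee_rot: [3.14, 0.005, 2.871]
wrist_force: [-0.0, -0.2, -0.5]
width: 0.094
finger_force: 0.0
```

```bash
python3 go.py .475 .2835 .15
```

```text
t 6.5 pos [0.5751 0.1117 0.1544] rpy [3.14  0.005 2.871] w 0.094 shift mm [142.4 138.7   4.4]
```

>>> {"op": "carry_out", "data": {
  "increments": [
    [0,[24,23,0],0],
    [0,[24,23,0],0],
    [0,[24,23,0],0],
    [0,[24,23,0],0],
    [0,[24,23,0],0],
    [0,[22,24,0],0],
    [0,[0,0,0],0],
    [0,[0,0,0],0]
  ]
}}

```text
time: 7.3
tool_pos: [0.4731, 0.2834, 0.1497]
ee_rot: [-3.139, -0.002, 2.872]
wrist_force: [-0.3, -1.1, -0.9]
width: 0.0943
finger_force: 0.0
```

```bash
python3 go.py .475 .2835 .026
python3 - <<'E'
from h import *
a=robot.snapshot("top")[120:290,170:390];b=robot.snapshot("scene")[130:290,120:420]
cv2.imwrite("pics/a2.png",np.hstack([cv2.resize(a,(400,300)),cv2.resize(b,(400,300))]))
E
```

```text
t 7.3 pos [0.4731 0.2834 0.1497] rpy [-3.139e+00 -2.000e-03  2.872e+00] w 0.0943 shift mm [ -1.8   0.6 123.7]
```

View pics/a2.png

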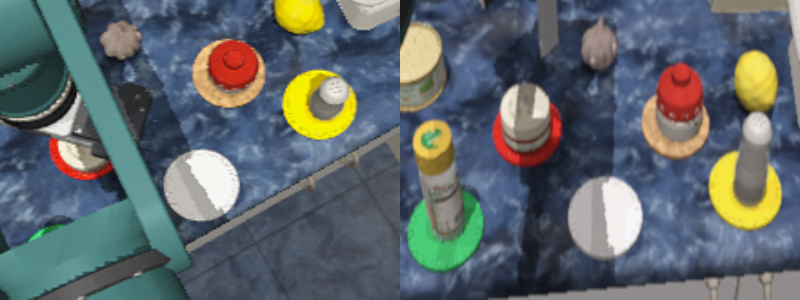

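The timer stands upright on cork, the white mat is free, and the hand is over the pot. I'll go down and grip.

>>> {"op": "carry_out", "data": {
  "increments": [
    [0,[-2,0,25],0],
    [0,[0,0,25],0],
    [0,[0,0,25],0],
    [0,[0,0,25],0],
    [0,[0,0,15],0],
    [0,[0,0,7],0],
    [0,[0,0,0],0],
    [0,[0,0,0],0]
  ]
}}

```text
time: 8.2
tool_pos: [0.477, 0.2831, 0.0306]
ee_rot: [3.14, 0.002, 2.87]
wrist_force: [0.3, -0.3, 0.3]
width: 0.094
finger_force: 0.0
```

>>> {"op": "carry_out", "data": {
  "increments": [
    [255,[0,0,0],0],
    [255,[0,0,0],0],
    [255,[0,0,0],0],
    [255,[0,0,0],0],
    [255,[0,0,0],0],
    [255,[0,0,0],0],
    [255,[0,0,0],0]
  ]
}}

```text
time: 8.9
tool_pos: [0.4762, 0.2833, 0.0299]
ee_rot: [3.141, 0.0, 2.871]
wrist_force: [-0.2, -0.1, 2.9]
width: 0.0622
finger_force: 30.0
```

```bash
python3 go.py .428 .147 .027
```

```text
t 8.9 pos [0.4762 0.2833 0.0299] rpy [3.141 0.    2.871] w 0.0622 shift mm [  10.  -144.2    2.9]
```

>>> {"op": "carry_out", "data": {
  "increments": [
    [255,[0,0,-15],0],
    [255,[0,0,-25],0],
    [255,[1,-20,0],0],
    [255,[2,-26,0],0],
    [255,[2,-26,0],0],
    [255,[2,-26,0],0],
    [255,[2,-26,0],0],
    [255,[0,-20,0],0]
  ]
}}

```text
time: 9.7
tool_pos: [0.4282, 0.1454, 0.0701]
ee_rot: [-3.141, 0.0, 2.87]
wrist_force: [0.1, 0.7, -1.3]
width: 0.0622
finger_force: 30.0
```

>>> {"op": "carry_out", "data": {
  "increments": [
    [255,[0,0,0],0],
    [255,[0,0,20],0],
    [255,[0,0,14],0],
    [255,[0,0,0],0],
    [255,[0,0,0],0]
  ]
}}

```text
time: 10.2
tool_pos: [0.4291, 0.1472, 0.0359]
ee_rot: [3.141, 0.0, 2.871]
wrist_force: [0.5, -0.2, -2.0]
width: 0.062
finger_force: 30.0
```

```bash
python3 go.py .429 .147 .030
```

```text
t 10.2 pos [0.4291 0.1472 0.0359] rpy [3.141 0.    2.871] w 0.062 shift mm [ 0.1 -0.3  5.9]
```

>>> {"op": "carry_out", "data": {
  "increments": [
    [255,[0,0,3],0],
    [255,[0,0,3],0],
    [255,[0,0,0],0],
    [0,[0,0,0],0],
    [0,[0,0,0],0],
    [0,[0,0,0],0],
    [0,[0,0,0],0],
    [0,[0,0,0],0]
  ]
}}

```text
time: 11.0
tool_pos: [0.4289, 0.1466, 0.0295]
ee_rot: [3.142, -0.0, 2.871]
wrist_force: [1.2, -0.2, -0.2]
width: 0.0939
finger_force: 0.0
```

>>> {"op": "carry_out", "data": {
  "increments": [
    [0,[0,0,0],0],
    [0,[0,0,-15],0],
    [0,[0,0,-25],0],
    [0,[0,0,-30],0],
    [0,[0,0,-30],0],
    [0,[0,0,-15],0],
    [0,[0,0,0],0]
  ]
}}

```text
time: 11.7
tool_pos: [0.4306, 0.147, 0.1474]
ee_rot: [3.139, 0.006, 2.871]
wrist_force: [-0.3, 0.9, 0.7]
width: 0.0938
finger_force: 0.0
```

```bash
python3 go.py .572 .1125 .15
python3 - <<'E'
from h import *
# timer on cork from picture a2's left half: knob at (233,60) in the crop
print(ray("top",(170+233*220/400,120+60*170/300),.073))
E
```

```text
t 11.7 pos [0.4306 0.147  0.1474] rpy [3.139 0.006 2.871] w 0.0938 shift mm [-145.4    4.6   -2.6]
[[0.56927042 0.11237048]]
```

>>> {"op": "carry_out", "data": {
  "increments": [
    [0,[-24,1,0],0],
    [0,[-24,1,0],0],
    [0,[-24,1,0],0],
    [0,[-24,1,0],0],
    [0,[-24,0,0],0],
    [0,[-24,0,0],0],
    [0,[0,0,0],0],
    [0,[0,0,0],0]
  ]
}}

```text
time: 12.5
tool_pos: [0.5677, 0.1119, 0.1427]
ee_rot: [-3.141, -0.003, 2.87]
wrist_force: [0.2, -0.2, -0.8]
width: 0.0941
finger_force: 0.0
```

>>> {"op": "carry_out", "data": {
  "increments": [
    [0,[0,0,25],0],
    [0,[0,0,25],0],
    [0,[0,0,25],0],
    [0,[0,0,20],0],
    [0,[0,0,12],0],
    [0,[0,0,0],0],
    [0,[0,0,0],0],
    [255,[0,0,0],0]
  ]
}}

```text
time: 13.3
tool_pos: [0.5696, 0.1122, 0.0391]
ee_rot: [3.14, 0.003, 2.871]
wrist_force: [-0.5, 0.3, 0.2]
width: 0.089
finger_force: 0.0
```

>>> {"op": "carry_out", "data": {
  "increments": [
    [255,[0,0,0],0],
    [255,[0,0,0],0],
    [255,[0,0,0],0],
    [255,[0,0,0],0],
    [255,[0,0,0],0],
    [255,[0,0,0],0]
  ]
}}

```text
time: 13.9
tool_pos: [0.569, 0.1122, 0.0379]
ee_rot: [3.141, 0.001, 2.871]
wrist_force: [0.4, -0.4, 2.2]
width: 0.0594
finger_force: 30.0
```

```bash
python3 go.py .479 .2845 .04
```

```text
t 13.9 pos [0.569  0.1122 0.0379] rpy [3.141e+00 1.000e-03 2.871e+00] w 0.0594 shift mm [132.8 142.   -2.1]
```

>>> {"op": "carry_out", "data": {
  "increments": [
    [255,[0,0,-20],0],
    [255,[0,0,-30],0],
    [255,[20,22,0],0],
    [255,[24,25,0],0],
    [255,[24,25,0],0],
    [255,[24,25,0],0],
    [255,[22,25,0],0],
    [255,[19,20,0],0]
  ]
}}

```text
time: 14.7
tool_pos: [0.4771, 0.2855, 0.0867]
ee_rot: [-3.141, -0.001, 2.871]
wrist_force: [-0.3, -0.2, -0.9]
width: 0.0594
finger_force: 30.0
```

>>> {"op": "carry_out", "data": {
  "increments": [
    [255,[0,0,0],0],
    [255,[0,0,20],0],
    [255,[0,0,20],0],
    [255,[0,0,5],0],
    [255,[0,0,0],0],
    [255,[0,0,0],0]
  ]
}}

```text
time: 15.3
tool_pos: [0.4792, 0.2841, 0.0431]
ee_rot: [3.141, 0.001, 2.87]
wrist_force: [0.3, 0.2, -1.1]
width: 0.0594
finger_force: 30.0
```

```bash
python3 go.py .479 .2845 .038
```

```text
t 15.3 pos [0.4792 0.2841 0.0431] rpy [3.141e+00 1.000e-03 2.870e+00] w 0.0594 shift mm [0.3 0.3 5.1]
```

Next I'll release the timer and rise to z≈0.2, so the fingers clear everything on the way to the spice jar on green.

>>> {"op": "carry_out", "data": {
  "increments": [
    [255,[0,0,3],0],
    [255,[0,0,2],0],
    [255,[0,0,0],0],
    [0,[0,0,0],0],
    [0,[0,0,0],0],
    [0,[0,0,0],0],
    [0,[0,0,0],0],
    [0,[0,0,0],0]
  ]
}}

```text
time: 16.1
tool_pos: [0.4786, 0.2844, 0.0376]
ee_rot: [3.141, 0.0, 2.871]
wrist_force: [-0.1, 0.3, 0.0]
width: 0.0927
finger_force: 0.0
```

>>> {"op": "carry_out", "data": {
  "increments": [
    [0,[0,0,-15],0],
    [0,[0,0,-30],0],
    [0,[0,0,-30],0],
    [0,[0,0,-30],0],
    [0,[0,0,-30],0],
    [0,[0,0,-25],0],
    [0,[0,0,0],0],
    [0,[0,0,0],0]
  ]
}}

```text
time: 16.9
tool_pos: [0.4787, 0.2845, 0.1981]
ee_rot: [3.14, 0.001, 2.871]
wrist_force: [0.0, -0.1, 0.1]
width: 0.0939
finger_force: 0.0
```

```bash
python3 go.py .339 .3125 .19
```

```text
t 16.9 pos [0.4787 0.2845 0.1981] rpy [3.140e+00 1.000e-03 2.871e+00] w 0.0939 shift mm [142.1 -10.3   8.1]
```

>>> {"op": "carry_out", "data": {
  "increments": [
    [0,[24,-2,0],0],
    [0,[24,-2,0],0],
    [0,[24,-2,0],0],
    [0,[24,-2,0],0],
    [0,[24,-2,0],0],
    [0,[22,0,0],0],
    [0,[0,0,0],0],
    [0,[0,0,0],0]
  ]
}}

```text
time: 17.7
tool_pos: [0.3385, 0.3123, 0.196]
ee_rot: [-3.14, -0.001, 2.872]
wrist_force: [0.2, 0.0, -0.7]
width: 0.0938
finger_force: 0.0
```

```bash
python3 go.py .339 .3125 .06
python3 - <<'E'
from h import *
a=robot.snapshot("top")[120:290,170:390];b=robot.snapshot("scene")[130:290,90:390]
cv2.imwrite("pics/a3.png",np.hstack([cv2.resize(a,(400,300)),cv2.resize(b,(400,300))]))
E
```

```text
t 17.7 pos [0.3385 0.3123 0.196 ] rpy [-3.140e+00 -1.000e-03  2.872e+00] w 0.0938 shift mm [ -0.4   0.3 136. ]
```

View pics/a3.png

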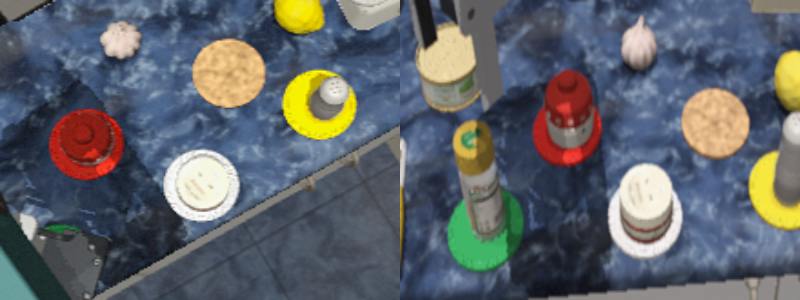

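The timer (crop 86,132) sits centred on red and the pot (203,182) on white, cork is free, and the hand is above the spice jar. I'll go down and grip.

>>> {"op": "carry_out", "data": {
  "increments": [
    [0,[0,0,25],0],
    [0,[0,0,25],0],
    [0,[0,0,25],0],
    [0,[0,0,25],0],
    [0,[0,0,20],0],
    [0,[0,0,15],0],
    [0,[0,0,0],0],
    [255,[0,0,0],0]
  ]
}}

```text
time: 18.6
tool_pos: [0.3395, 0.3124, 0.0623]
ee_rot: [-3.141, -0.0, 2.87]
wrist_force: [0.1, -0.0, 0.9]
width: 0.0891
finger_force: 0.0
```

>>> {"op": "carry_out", "data": {
  "increments": [
    [255,[0,0,0],0],
    [255,[0,0,0],0],
    [255,[0,0,0],0],
    [255,[0,0,0],0],
    [255,[0,0,0],0],
    [255,[0,0,0],0],
    [255,[0,0,0],0],
    [255,[0,0,0],0]
  ]
}}

```text
time: 19.4
tool_pos: [0.3391, 0.313, 0.0627]
ee_rot: [3.141, 0.0, 2.871]
wrist_force: [0.6, -0.4, 0.8]
width: 0.0406
finger_force: 30.0
```

```bash
python3 go.py .571 .1125 .06
```

```text
t 19.4 pos [0.3391 0.313  0.0627] rpy [3.141 0.    2.871] w 0.0406 shift mm [-277.  -131.2    2.7]
```

>>> {"op": "carry_out", "data": {
  "increments": [
    [255,[0,0,-15],0],
    [255,[0,0,-30],0],
    [255,[0,0,-35],0],
    [255,[-15,-7,0],0],
    [255,[-23,-11,0],0],
    [255,[-23,-11,0],0],
    [255,[-23,-11,0],0],
    [255,[-23,-11,0],0]
  ]
}}

```text
time: 20.2
tool_pos: [0.4288, 0.234, 0.142]
ee_rot: [-3.141, -0.001, 2.871]
wrist_force: [-0.7, 0.6, -2.2]
width: 0.0407
finger_force: 30.0
```

>>> {"op": "carry_out", "data": {
  "increments": [
    [255,[-23,-11,0],0],
    [255,[-23,-11,0],0],
    [255,[-23,-11,0],0],
    [255,[-23,-11,0],0],
    [255,[-23,-11,0],0],
    [255,[-23,-11,0],0],
    [255,[-20,-10,0],0],
    [255,[-12,-5,0],0]
  ]
}}

```text
time: 21.0
tool_pos: [0.5712, 0.11, 0.1416]
ee_rot: [-3.141, -0.001, 2.869]
wrist_force: [-0.1, -0.8, -0.6]
width: 0.0409
finger_force: 30.0
```

>>> {"op": "carry_out", "data": {
  "increments": [
    [255,[0,0,0],0],
    [255,[0,0,20],0],
    [255,[0,0,25],0],
    [255,[0,0,25],0],
    [255,[0,0,2],0],
    [255,[0,0,0],0],
    [255,[0,0,0],0]
  ]
}}

```text
time: 21.7
tool_pos: [0.5713, 0.112, 0.0722]
ee_rot: [3.14, 0.002, 2.871]
wrist_force: [-0.3, 0.4, -0.7]
width: 0.0409
finger_force: 30.0
```

```bash
python3 go.py .571 .1125 .0627
```

```text
t 21.7 pos [0.5713 0.112  0.0722] rpy [3.140e+00 2.000e-03 2.871e+00] w 0.0409 shift mm [0.5 0.4 9.5]
```

>>> {"op": "carry_out", "data": {
  "increments": [
    [255,[0,0,4],0],
    [255,[0,0,3],0],
    [255,[0,0,2],0],
    [255,[0,0,0],0],
    [0,[0,0,0],0],
    [0,[0,0,0],0],
    [0,[0,0,0],0],
    [0,[0,0,0],0]
  ]
}}

```text
time: 22.5
tool_pos: [0.5705, 0.1114, 0.0612]
ee_rot: [-3.142, -0.0, 2.871]
wrist_force: [-0.4, 0.5, -0.2]
width: 0.0693
finger_force: 0.0
```

>>> {"op": "carry_out", "data": {
  "increments": [
    [0,[0,0,0],0],
    [0,[0,0,-15],0],
    [0,[0,0,-30],0],
    [0,[0,0,-30],0],
    [0,[0,0,-25],0],
    [0,[0,0,0],0],
    [0,[0,0,0],0]
  ]
}}

```text
time: 23.2
tool_pos: [0.5709, 0.1115, 0.1622]
ee_rot: [3.141, 0.002, 2.871]
wrist_force: [0.8, 0.1, -0.3]
width: 0.0942
finger_force: 0.0
```

```bash
python3 go.py .527 -.0005 .16
```

```text
t 23.2 pos [0.5709 0.1115 0.1622] rpy [3.141e+00 2.000e-03 2.871e+00] w 0.0942 shift mm [  12.4 -119.6    2.2]
```

>>> {"op": "carry_out", "data": {
  "increments": [
    [0,[2,-24,0],0],
    [0,[3,-24,0],0],
    [0,[3,-24,0],0],
    [0,[2,-24,0],0],
    [0,[2,-24,0],0],
    [0,[0,0,0],0],
    [0,[0,0,0],0]
  ]
}}

```text
time: 23.9
tool_pos: [0.5262, -0.0008, 0.1598]
ee_rot: [3.141, -0.003, 2.87]
wrist_force: [0.9, -0.8, -0.8]
width: 0.0939
finger_force: 0.0
```

```bash
python3 go.py .527 -.0005 .045
python3 - <<'E'
from h import *
a=robot.snapshot("top")[120:290,170:390];b=robot.snapshot("scene")[130:290,170:470]
cv2.imwrite("pics/a4.png",np.hstack([cv2.resize(a,(400,300)),cv2.resize(b,(400,300))]))
E
```

```text
t 23.9 pos [ 0.5262 -0.0008  0.1598] rpy [ 3.141e+00 -3.000e-03  2.870e+00] w 0.0939 shift mm [ -0.7   0.5 114.8]
```

View pics/a4.png

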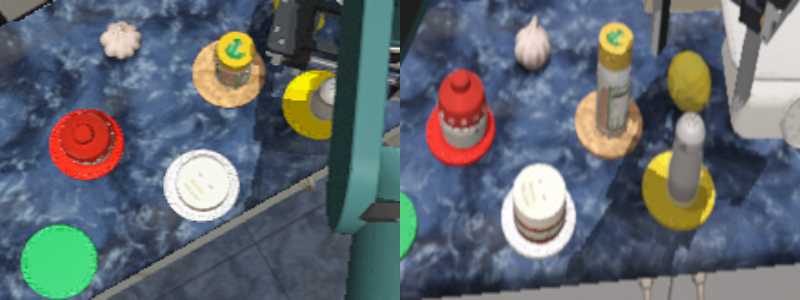

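The spice jar is upright on cork (crop 235,50) and the hand is over the shaker on yellow. I'll go down and grip.

>>> {"op": "carry_out", "data": {
  "increments": [
    [0,[-1,0,25],0],
    [0,[0,0,25],0],
    [0,[0,0,25],0],
    [0,[0,0,25],0],
    [0,[0,0,12],0],
    [0,[0,0,0],0],
    [255,[0,0,0],0],
    [255,[0,0,0],0]
  ]
}}

```text
time: 24.8
tool_pos: [0.5292, -0.0012, 0.0511]
ee_rot: [3.141, 0.003, 2.871]
wrist_force: [-0.3, 0.0, -0.0]
width: 0.0818
finger_force: 0.0
```

>>> {"op": "carry_out", "data": {
  "increments": [
    [255,[0,0,0],0],
    [255,[0,0,0],0],
    [255,[0,0,0],0],
    [255,[0,0,0],0],
    [255,[0,0,0],0],
    [255,[0,0,0],0],
    [255,[0,0,0],0]
  ]
}}

```text
time: 25.5
tool_pos: [0.528, -0.0013, 0.0495]
ee_rot: [3.141, 0.0, 2.871]
wrist_force: [0.1, -0.1, 0.1]
width: 0.0407
finger_force: 30.0
```

```bash
python3 go.py .335 .3135 .05
```

```text
t 25.5 pos [ 0.528  -0.0013  0.0495] rpy [3.141 0.    2.871] w 0.0407 shift mm [270.2 251.7  -0.5]
```

>>> {"op": "carry_out", "data": {
  "increments": [
    [255,[0,0,-15],0],
    [255,[0,0,-30],0],
    [255,[0,0,-30],0],
    [255,[10,10,0],0],
    [255,[20,18,0],0],
    [255,[20,18,0],0],
    [255,[20,18,0],0],
    [255,[20,18,0],0]
  ]
}}

```text
time: 26.3
tool_pos: [0.461, 0.1031, 0.1225]
ee_rot: [-3.141, -0.003, 2.871]
wrist_force: [0.0, 0.9, -0.6]
width: 0.0405
finger_force: 30.0
```

>>> {"op": "carry_out", "data": {
  "increments": [
    [255,[20,19,0],0],
    [255,[20,19,0],0],
    [255,[20,19,0],0],
    [255,[20,19,0],0],
    [255,[20,19,0],0],
    [255,[20,19,0],0],
    [255,[20,19,0],0],
    [255,[20,19,0],0]
  ]
}}

```text
time: 27.1
tool_pos: [0.3474, 0.2918, 0.1226]
ee_rot: [-3.14, -0.002, 2.871]
wrist_force: [0.0, 0.9, -1.4]
width: 0.0407
finger_force: 30.0
```

>>> {"op": "carry_out", "data": {
  "increments": [
    [255,[15,12,0],0],
    [255,[5,4,0],0],
    [255,[0,0,0],0],
    [255,[0,0,20],0],
    [255,[0,0,25],0],
    [255,[0,0,22],0],
    [255,[0,0,0],0],
    [255,[0,0,0],0]
  ]
}}

```text
time: 27.9
tool_pos: [0.3348, 0.3111, 0.0573]
ee_rot: [-3.141, -0.0, 2.87]
wrist_force: [0.3, -0.6, -0.9]
width: 0.0406
finger_force: 30.0
```

```bash
python3 go.py .335 .3135 .0495
```

```text
t 27.9 pos [0.3348 0.3111 0.0573] rpy [-3.141 -0.     2.87 ] w 0.0406 shift mm [0.5 2.3 7.8]
```

Next I'll set the shaker down and go back for the spice jar.

>>> {"op": "carry_out", "data": {
  "increments": [
    [255,[0,2,3],0],
    [255,[0,0,3],0],
    [255,[0,0,1],0],
    [255,[0,0,0],0],
    [0,[0,0,0],0],
    [0,[0,0,0],0],
    [0,[0,0,0],0],
    [0,[0,0,0],0]
  ]
}}

```text
time: 28.7
tool_pos: [0.3353, 0.3139, 0.0507]
ee_rot: [3.141, 0.0, 2.871]
wrist_force: [0.5, -0.2, -0.8]
width: 0.0694
finger_force: 0.0
```

>>> {"op": "carry_out", "data": {
  "increments": [
    [0,[0,0,0],0],
    [0,[0,0,-15],0],
    [0,[0,0,-30],0],
    [0,[0,0,-30],0],
    [0,[0,0,-35],0],
    [0,[0,0,0],0],
    [0,[0,0,0],0]
  ]
}}

```text
time: 29.4
tool_pos: [0.3356, 0.3141, 0.1613]
ee_rot: [3.14, 0.001, 2.871]
wrist_force: [-0.1, -0.4, -1.1]
width: 0.0938
finger_force: 0.0
```

```bash
python3 go.py .571 .112 .16
python3 - <<'E'
from h import *
print(ray("top",(170+235*.55,120+50*170/300),.112))
E
```

```text
t 29.4 pos [0.3356 0.3141 0.1613] rpy [3.140e+00 1.000e-03 2.871e+00] w 0.0938 shift mm [-280.9 -131.8    1.3]
[[0.56924592 0.11167814]]
```

>>> {"op": "carry_out", "data": {
  "increments": [
    [0,[-24,-11,0],0],
    [0,[-24,-11,0],0],
    [0,[-24,-11,0],0],
    [0,[-24,-11,0],0],
    [0,[-24,-11,0],0],
    [0,[-24,-11,0],0],
    [0,[-24,-12,0],0],
    [0,[-24,-12,0],0]
  ]
}}

```text
time: 30.2
tool_pos: [0.4957, 0.1746, 0.158]
ee_rot: [-3.14, -0.004, 2.871]
wrist_force: [-0.5, 0.2, 0.3]
width: 0.0939
finger_force: 0.0
```

>>> {"op": "carry_out", "data": {
  "increments": [
    [0,[-24,-12,0],0],
    [0,[-24,-12,0],0],
    [0,[-24,-11,0],0],
    [0,[-16,-7,0],0],
    [0,[0,0,0],0],
    [0,[0,0,0],0]
  ]
}}

```text
time: 30.8
tool_pos: [0.5688, 0.112, 0.1593]
ee_rot: [-3.141, -0.003, 2.871]
wrist_force: [0.7, -0.8, -1.0]
width: 0.0942
finger_force: 0.0
```

```bash
python3 go.py .5705 .112 .0615
```

```text
t 30.8 pos [0.5688 0.112  0.1593] rpy [-3.141e+00 -3.000e-03  2.871e+00] w 0.0942 shift mm [-1.6  0.4 97.8]
```

>>> {"op": "carry_out", "data": {
  "increments": [
    [0,[0,0,20],0],
    [0,[0,0,25],0],
    [0,[0,0,25],0],
    [0,[0,0,25],0],
    [0,[0,0,2],0],
    [0,[0,0,0],0],
    [255,[0,0,0],0],
    [255,[0,0,0],0]
  ]
}}

```text
time: 31.6
tool_pos: [0.5708, 0.1121, 0.0656]
ee_rot: [3.14, 0.003, 2.871]
wrist_force: [-0.1, 0.2, 0.9]
width: 0.0813
finger_force: 0.0
```

>>> {"op": "carry_out", "data": {
  "increments": [
    [255,[0,0,0],0],
    [255,[0,0,0],0],
    [255,[0,0,0],0],
    [255,[0,0,0],0],
    [255,[0,0,0],0],
    [255,[0,0,0],0],
    [255,[0,0,0],0],
    [255,[0,0,0],0]
  ]
}}

```text
time: 32.4
tool_pos: [0.5696, 0.1117, 0.0634]
ee_rot: [3.142, -0.0, 2.871]
wrist_force: [0.2, -0.2, -0.6]
width: 0.041
finger_force: 30.0
```

```bash
python3 go.py .5303 .003 .06
```

```text
t 32.4 pos [0.5696 0.1117 0.0634] rpy [ 3.142 -0.     2.871] w 0.041 shift mm [   8.8 -115.3    3.4]
```

>>> {"op": "carry_out", "data": {
  "increments": [
    [255,[0,0,-15],0],
    [255,[0,0,-15],0],
    [255,[1,-15,0],0],
    [255,[2,-25,0],0],
    [255,[2,-25,0],0],
    [255,[2,-25,0],0],
    [255,[2,-25,0],0],
    [255,[0,0,0],0]
  ]
}}

```text
time: 33.2
tool_pos: [0.5291, 0.0002, 0.0939]
ee_rot: [-3.14, 0.0, 2.867]
wrist_force: [-0.0, -0.0, -1.0]
width: 0.0407
finger_force: 30.0
```

>>> {"op": "carry_out", "data": {
  "increments": [
    [255,[0,0,0],0],
    [255,[0,0,12],0],
    [255,[0,0,12],0],
    [255,[0,0,0],0],
    [255,[0,0,0],0]
  ]
}}

```text
time: 33.7
tool_pos: [0.5296, 0.0039, 0.0682]
ee_rot: [-3.141, -0.002, 2.872]
wrist_force: [0.2, 0.5, -1.0]
width: 0.0408
finger_force: 30.0
```

```bash
python3 go.py .5303 .003 .0634
```

```text
t 33.7 pos [0.5296 0.0039 0.0682] rpy [-3.141e+00 -2.000e-03  2.872e+00] w 0.0408 shift mm [-0.9 -0.7  4.8]
```

>>> {"op": "carry_out", "data": {
  "increments": [
    [255,[0,0,3],0],
    [255,[0,0,2],0],
    [255,[0,0,0],0],
    [0,[0,0,0],0],
    [0,[0,0,0],0],
    [0,[0,0,0],0],
    [0,[0,0,0],0],
    [0,[0,0,0],0]
  ]
}}

```text
time: 34.5
tool_pos: [0.5303, 0.0033, 0.0646]
ee_rot: [3.141, 0.0, 2.871]
wrist_force: [-0.1, 0.1, -0.2]
width: 0.0772
finger_force: 0.0
```

>>> {"op": "carry_out", "data": {
  "increments": [
    [0,[0,0,0],0],
    [0,[0,0,-15],0],
    [0,[0,0,-30],0],
    [0,[0,0,-30],0],
    [0,[0,0,-30],0],
    [0,[0,0,-10],0],
    [0,[0,-15,0],0],
    [0,[10,-24,0],0]
  ]
}}

```text
time: 35.3
tool_pos: [0.5098, -0.0321, 0.1777]
ee_rot: [-3.141, -0.002, 2.873]
wrist_force: [-1.1, -0.2, -0.5]
width: 0.094
finger_force: 0.0
```

>>> {"op": "carry_out", "data": {
  "increments": [
    [0,[15,-24,0],0],
    [0,[15,-24,0],0],
    [0,[15,-24,0],0],
    [0,[15,-24,0],0],
    [0,[15,-24,0],0],
    [0,[15,-24,0],0],
    [0,[0,0,0],0],
    [0,[0,0,0],0]
  ]
}}

```text
time: 36.1
tool_pos: [0.3839, -0.1464, 0.1778]
ee_rot: [3.141, -0.002, 2.869]
wrist_force: [-0.5, -0.2, 0.4]
width: 0.0942
finger_force: 0.0
```

```bash
python3 go.py .5303 .003 .0634
python3 - <<'E'
from h import *
t=robot.snapshot("top");s=robot.snapshot("scene");cv2.imwrite("pics/t9.png",t);cv2.imwrite("pics/s9.png",s)
cv2.imwrite("pics/a5.png",np.vstack([cv2.resize(t[130:300,170:390],(528,408))[:, :],])) if 0 else None
a=cv2.resize(t[140:300,170:380],(400,305),interpolation=cv2.INTER_CUBIC);b=cv2.resize(s[150:280,110:420],(400,168))
cv2.imwrite("pics/a5.png",cv2.resize(t[140:300,170:380],None,fx=3.5,fy=3.5,interpolation=cv2.INTER_CUBIC))
cv2.imwrite("pics/b5.png",cv2.resize(s[150:280,110:420],None,fx=2.5,fy=2.5,interpolation=cv2.INTER_CUBIC))
E
```

```text
t 36.1 pos [ 0.3839 -0.1464  0.1778] rpy [ 3.141e+00 -2.000e-03  2.869e+00] w 0.0942 shift mm [-100.7  183.4  114.4]
```

View pics/a5.png

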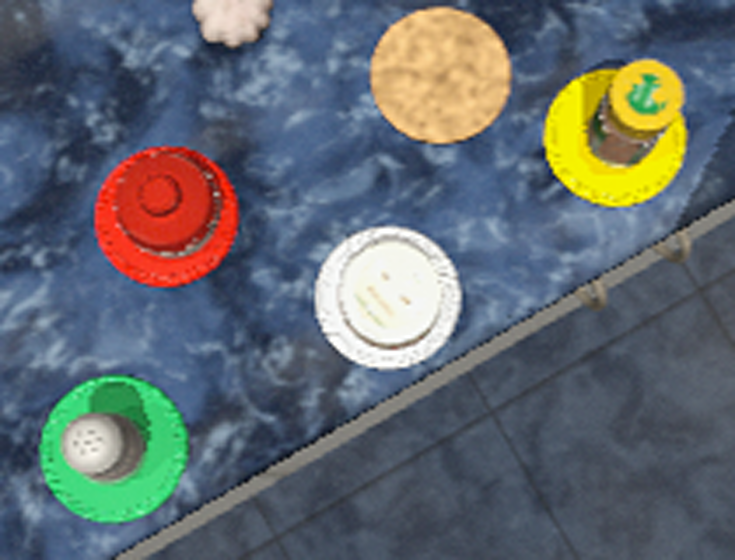

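View pics/b5.png

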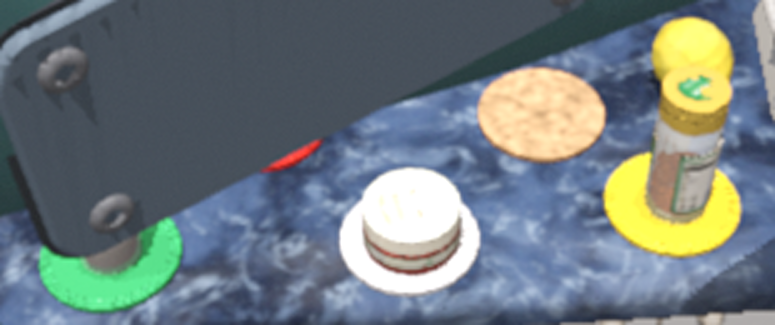

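All four stand upright on their own mats. In the top crop the tops are at spice (647,96), timer (160,195), pot (390,290) and shaker (95,445). I'll check how far off centre each one is.

Run:
```python
from h import *
t=cv2.imread("pics/t9.png")
M=dict(red=((217,201),(160,195),.073),yellow=((346,179),(647,96),.112),white=((281,225),(390,290),.040),green=((203,268),(95,445),.093))
for k,(c,p,z) in M.items():
    m,e,l=mat("top",t,k,c,27);o=ray("top",np.array(p)/3.5+(170,140),z)[0]
    print(k,m.round(4),o.round(4),"off mm",(1e3*(o-m)).round(1),(1e3*np.hypot(*(o-m))).round(1))
```

```text
red [0.4797 0.2858] [0.4811 0.281 ] off mm [ 1.3 -4.8] 4.9
yellow [0.5316 0.0032] [0.5302 0.0024] off mm [-1.3 -0.7] 1.5
white [0.4283 0.1473] [0.4296 0.1471] off mm [ 1.3 -0.2] 1.4
green [0.3353 0.3145] [0.3364 0.31  ] off mm [ 1.1 -4.5] 4.6
```

All four are within 5 mm of their mat centres and the hand is clear, so I'm handing in.

```bash
python3 -c "
from bench import robot
print(robot.close_job())"
```

```text
the job is handed in; nothing more can be done
None
```

The job is handed in: the timer is on red, the spice jar on yellow, the pot on white and the shaker on green, all upright and each about 5 mm or less from its mat's centre by the last picture. The arm finished at about 36 s; the hand-in returned no verdict.

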